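# Put the roller mixer into third gear

## Task

Set the tube roller mixer to its third speed by pushing its red gear lever with the fingertips: bring it to the middle of the left-hand lane, push it across the H-shaped gate to the right-hand lane, then push it forward, away from the robot, fully home to the end of the third slot (three green dots). Do not pull the lever up, do not let it slip into the fourth slot on the way, and leave the rack, vial and everything else on the bench where they stand. Leave the lever there and take the hand away.

Things in the scene. Friction and masses are not known exactly. Their poses are not given: they have to be found in the camera images.
- mixer: white tube roller mixer, fixed, 300 (x) x 360 (y) mm; origin at the centre of its underside. x points forward (from the robot's side to the rollers), y left, z up. Flat deck 72 mm above the bench; the gate is on the front half; at x 17 to 142 mm lie four rollers along y, tops 101 mm above the bench, with two fixed tubes at x 110 mm, tops about 120 mm above it.
- neutral (a point): centre of the H gate, at the top face of its aluminium plate (128 x 110 mm, top 84 mm above the bench), 60 mm in front of the mixer's origin; axes as the mixer's. Two lanes run along x at y = +25 mm (left) and -25 mm (right), joined by a cross channel along y at x = 0. Lanes leave the stem 3 mm of play, the channel 5 mm either way of x = 0; its corners are rounded.
- slot3_end (a point): the stem's centre line at the plate's top face when the lever is fully home in slot 3: 32 mm forward and 25 mm right of the gate's centre; axes as the mixer's. Slot 1 is the forward end of the left lane, 2 its near end, 3 the forward end of the right lane, 4 its near end; each is marked by its number of dots (slot 3 green, others black).
- handle (a point): middle of the gear lever's upright red handle, a round bar 28 mm in diameter from 100 to 162 mm above the bench (this point 132 mm above it), on a 12 mm steel stem. The lever stays upright and slides in the mixer's x and y, guided by the gate; it needs about 2 N (friction) and stays where it is left. At least 65 mm is free beside the handle towards the rack and the vial.
- lever_across (a joint): lever position across the gate, m: 0 = left lane, 0.05 = right lane (grows towards the mixer's -y). Starts at the left lane.
- lever_forward (a joint): lever position along the lanes, m: 0 = level with the cross channel, +0.032 = forward end (slots 1 and 3), -0.032 = near end (slots 2 and 4); grows along the mixer's +x. Starts anywhere from slot 2 to slot 1.
- lever_lift (a joint): how far the lever has been pulled up, m: 0 = down, range to 0.02; a spring (5 N and more) holds it down. It is to stay down.
- tube_rack_mid (a point): yellow microtube rack with small capped tubes, 90 x 46 x 46 mm, standing loose on the mixer's deck about 140 mm left of the gate's centre; this point is its middle, 23 mm above the deck. Bystander.
- vial_mid (a point): amber reagent vial with blue cap, 38 mm diameter, 62 mm high, standing loose on the deck about 140 mm right of the gate's centre; this point is its middle, 31 mm above the deck. Bystander.
- tip_box_a: blue pipette-tip box with yellow lid, 118 x 82 x 88 mm, loose on the bench to the right; origin at the centre of its underside. Bystander.
- tip_box_b: blue pipette-tip box with white lid, 118 x 82 x 88 mm, loose on the bench to the right; origin at the centre of its underside. Bystander.
- media_bottle: glass bottle with blue cap, 76 mm diameter, 165 mm high, loose on the bench to the left; origin at the centre of its underside. Bystander.
- pen_cup: clear open cup, 76 mm rim diameter, 95 mm high, loose on the bench to the left; origin at the centre of its underside. Bystander.

How it is judged:
On the way:
1. the lever has crossed through the middle channel to the right-hand lane (value of joint lever_across above 0.042 m and value of joint lever_forward between -0.015 and 0.015 m), for 0.05 s.
At the end, for the whole second after the job is handed in: The lever rests in the third slot: lever_across above 42 mm (of 50), lever_forward above 26 mm (of 32), lift under 3 mm, not moving (value of joint lever_across above 0.042 m and value of joint lever_forward above 0.026 m and value of joint lever_lift below 0.003 m and velocity of joint lever_across between -0.01 and 0.01 m/s and velocity of joint lever_forward between -0.01 and 0.01 m/s); the robot touches nothing.
It fails at once if the lever is pulled up by more than 6 mm (value of joint lever_lift above 0.006 m).
It fails at once if the lever enters the fourth slot (more than 15 mm back in the right-hand lane) (value of joint lever_across above 0.035 m and value of joint lever_forward below -0.015 m).
It fails at once if a bystander is moved by more than 15 mm (distance of any of tube_rack_mid, vial_mid, tip_box_a, tip_box_b, media_bottle, pen_cup from where it was at the start of the episode above 0.015 m).
It also fails if it takes over 58 s, if anything falls off the work surface, if the arm or the gripper's body presses on something with over 40 N, if the wrist force passes 120 N, or if a joint passes its speed limit or range.

## Robot

A 7-joint arm with a two-finger parallel gripper is mounted at the origin on the work surface. World frame = base frame: x ahead of the robot, y to its left, z up, the work surface at z = 0. Lengths are in m, angles in rad, forces in N, time in s.
With the tool pointing down it reaches from about 0.4 to 0.85 m from the base axis. Payload 4.5 kg.
Tool frame: the origin (TCP) lies at the very end of the fingers, on their centre line; the grasp point (between the pads) lies 19 mm behind it; z points along the fingers, x is the direction in which the jaws open and shut, and the axes are right-handed (so a half turn about z gives the same grasp; the last joint's range is limited). The gripper opens to 85 mm and grips with 20 to 120 N. Pads are 22 mm wide; open, the fingers measure 114 mm over their backs; the gripper's body (76 mm by 85 mm) begins 54 mm behind the grasp point. The pads swing forward as they close: fully open they stand 13 mm farther back than shut.
Start: joints at [-1.106, 0.689, -0.195, 1.565, 0.157, 0.902, -0.215], TCP at [0.261, 0.568, 0.231] pointing down, gripper open.
Joint ranges: [-3.01, 3.01], [-0.46, 2.08], [-1.47, 1.51], [0.13, 2.56], [-1, 4.14], [0.04, 2.09], [-2.66, 2.66]. Speed limits (rad/s): [2.57, 2.57, 3.14, 3.14, 3.14, 3.14, 3.14].

## Interface

Orientations are given as a 3x3 rotation matrix whose columns are the frame's x, y, z axes.
In Python, from cell import arm, cams, order gives the robot as it stands. The module is installed in compiled form; this text tells all that it offers.
- The arm moves only by the tool step_arm, never from a script. Its argument "commands" is one flat list of numbers, 4 for each row, row after row: the shift along the tool's x, y, z in cm, then the turn about the tool's z in rad. A call has 1 to 5 rows; each row shifts and turns the commanded pose from where the row before left it, along the tool's axes as they then stand; what a row does not reach is not made up. A row lasts 1/12 s, in which the tool goes at most 41.7 mm and 7.16 degrees, less where a joint would pass 70% of its speed; a pose out of reach is approached as far as the arm can. A call with a gripper value outside its range is refused whole. "claw" is the closure in counts, from 0 (fully open) to 255 (shut), set as the call begins (left out, the last holds). The fingers move at their own pace and stop on an object; "force" is the grip in N (left out, the last holds). Time passes only in rows, so rows that do not move let the fingers close. It gives the time, the measured TCP pose, the force and the opening at its end, in the units of the state.
- arm.state(): the state, without advancing time (a new reading comes with each control period).
- cams.get_image(name): name is "scene" or "top" or "wrist"; returns a dict with "img" (400x640x3 uint8, red, green, blue), "fx", "fy", "cx", "cy" (pixels), "position" and "rotation" of the camera in the world. Camera axes: x right, y down, z forward; pixel columns grow to the right and rows downward; lengths in m; the calibration is good to about 2 mm. A picture is of the moment at which its call begins. There is no depth.
- order.close_job(): hands the job in, once; it reports no verdict.
The state is a dict: "clock": time; "joint_positions": joint angles; "joint_velocities": joint speeds; "joint_torque": joint torques, N m; "eef_pos": TCP position; "orientation": TCP orientation; "wrist_force": force on the tool from outside, world axes, zero at the start; "wrist_torque": the same for the moment, N m; "finger_gap": finger opening in m.
Only numpy, scipy, OpenCV 4.12 (cv2) and the standard library are available. Lean on these libraries where they do the work, as an engineer would, in place of code of your own. Each camera call takes 0.05 s, during which the arm holds its last target.

## Working session

There is one attempt and no reset: what is moved stays moved. The work goes in short steps, Python scripts to look and compute and a tool call to move; the robot and the scene stay as the last step left them, time stands still between calls to the robot, and variables do not carry over. Pictures are saved under pics/ and viewed, and the job is handed in when it is done.

Besides the shell and the picture viewer there is one more tool, called as name(argument=value, ...) on one line, values as JSON. step_arm: Moves the arm, as the interface text tells. Its arguments: {"type":"object","properties":{"commands":{"type":"array"},"claw":{"type":"number"},"force":{"type":"number"}},"required":["commands"]}

```bash
mkdir -p pics
cat > h.py <<'E'
import numpy as np, cv2
from cell import arm,cams,order
def snap(name,fn):
    d=cams.get_image(name); cv2.imwrite('pics/'+fn,cv2.cvtColor(d['img'],cv2.COLOR_RGB2BGR))
    np.savez('pics/'+fn+'.npz',**d); return d
def ray(d,u,v):
    r=np.array(d['rotation'])@np.array([(u-d['cx'])/d['fx'],(v-d['cy'])/d['fy'],1]); return np.array(d['position']),r
def plane(d,u,v,z):
    p,r=ray(d,u,v); return p+r*(z-p[2])/r[2]
def proj(d,P):
    q=np.array(d['rotation']).T@(np.array(P)-d['position']); return [q[0]/q[2]*d['fx']+d['cx'],q[1]/q[2]*d['fy']+d['cy']]
E
python3 - <<'E'
from h import *
for n in['scene','top']:
    d=snap(n,n+'0.png'); print(n,d['position'],d['rotation'],d['fx'],d['cx'],d['cy'])
s=arm.state();print(s['clock'],s['eef_pos'],s['orientation'],s['finger_gap'])
E
```

```text
scene [ 1.46213861 -0.31576161  0.77321958] [[ 0.31223672  0.52822491 -0.78961173]
 [ 0.94997471 -0.16704236  0.2639032 ]
 [ 0.00750164 -0.83251144 -0.55395706]] 435.84835344747506 324.80155511318856 198.69705782910637
top [0.37645548 0.00412768 1.57472872] [[ 0.01354401 -0.99574984  0.09109784]
 [-0.99990544 -0.01370463 -0.00113785]
 [ 0.00238148 -0.09107381 -0.9958413 ]] 519.1155213335354 327.22628705213816 208.2596443492529
0.1 [0.26077677 0.56733995 0.23053987] [[ 4.17500702e-01  9.08676413e-01 -5.83849584e-04]
 [ 9.08675014e-01 -4.17501087e-01 -1.60016949e-03]
 [-1.69779411e-03  1.37542355e-04 -9.99998549e-01]] 0.08531748379855188
```

View pics/scene0.png

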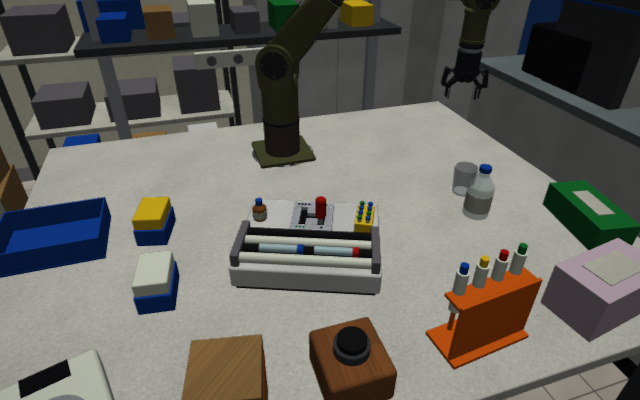

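View pics/top0.png

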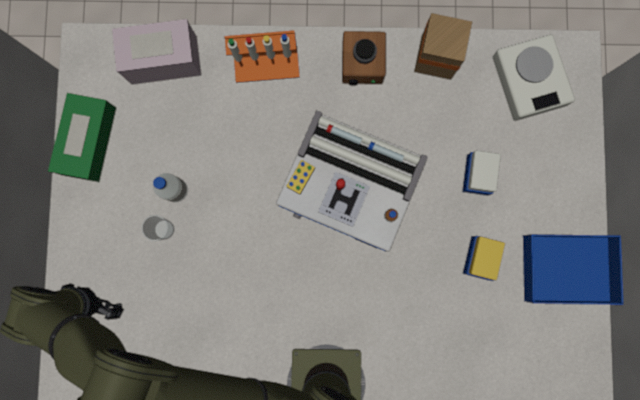

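The top view shows the mixer at about (350,185), turned clockwise. The lever head is at about (340,184) and the gate at (344,200), so the lever sits forward in the left lane. Next I'll zoom in and measure.

Run:
```python
from h import *
d=np.load('pics/top0.png.npz'); im=cv2.cvtColor(d['img'],cv2.COLOR_RGB2BGR)
c=im[100:260,260:440]; cv2.imwrite('pics/z0.png',cv2.resize(c,None,fx=4,fy=3.75*4/3.75,interpolation=cv2.INTER_CUBIC)[:600])
```

```text
(no output)
```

View pics/z0.png

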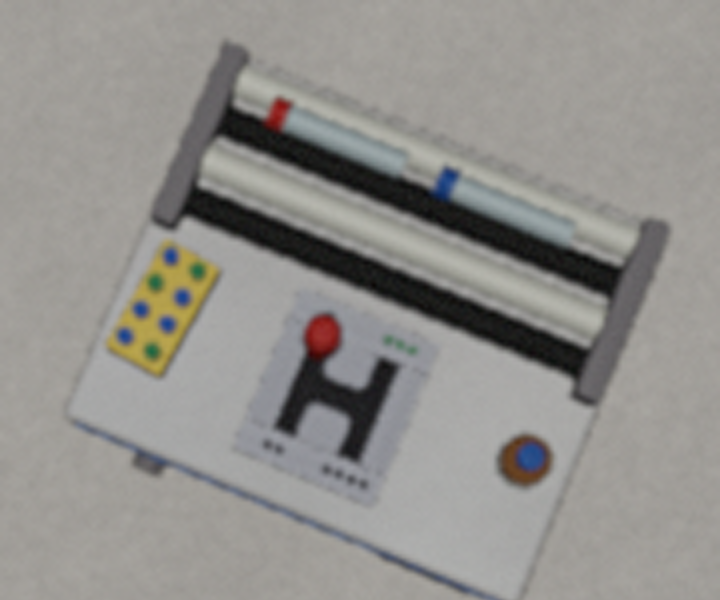

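Run:
```python
from h import *
d=np.load('pics/top0.png.npz'); im=d['img']
P=lambda a,b,z:plane(d,260+a/4-.375,100+b/4-.375,z)
c=np.array([P(*q,.084) for q in[(297,288),(440,343),(375,505),(233,452)]])
print(c, c.mean(0)); 
for i in range(4): e=c[(i+1)%4]-c[i];print(np.linalg.norm(e),np.degrees(np.arctan2(e[1],e[0])))
a,b=P(70,415,.072),P(522,602,.072);e=b-a;print('front',a,b,np.linalg.norm(e),np.degrees(np.arctan2(e[1],e[0])))
# dark H
hsv=cv2.cvtColor(im,cv2.COLOR_RGB2HSV)
m=(hsv[...,2]<75).astype(np.uint8); n,l,s,ce=cv2.connectedComponentsWithStats(m[170:230,310:370])
print(s,ce+[310,170])
print('neutralpix',P(336,397,.084))
for nm in['top','scene']:
    D=np.load(f'pics/{nm}0.png.npz');h=cv2.cvtColor(D['img'],cv2.COLOR_RGB2HSV)
    r=(((h[...,0]<8)|(h[...,0]>172))&(h[...,1]>150)&(h[...,2]>60)).astype(np.uint8)
    n,l,s,ce=cv2.connectedComponentsWithStats(r)
    for i in range(1,n):
        if s[i,4]>15:print(nm,s[i],ce[i],plane(D,*ce[i],.15))
```

```text
[[ 0.61985578 -0.01542548  0.084     ]
 [ 0.58105668 -0.11944562  0.084     ]
 [ 0.46300702 -0.07343736  0.084     ]
 [ 0.49982464  0.0291949   0.084     ]] [ 0.54093603 -0.04477839  0.084     ]
0.11102053414777262 -110.4553183360454
0.12669838744175196 158.707323083268
0.10903631153248389 70.26539347500103
0.12805644408083888 -20.392114833477645
front [0.52618298 0.14832048 0.072     ] [ 0.39508672 -0.18076847  0.072     ] 0.35423970935141375 -111.72041724930754
[[   0    0   60   60 3168]
 [  37    0   23   10  119]
 [  19   18   30   27  313]] [[338.2427399  200.48737374]
 [361.13445378 173.02521008]
 [344.         199.57188498]]
neutralpix [ 0.54069632 -0.04457284  0.084     ]
top [246  37   5   7  25] [248.32  39.56] [0.98465559 0.23303613 0.15      ]
top [326 125   6   8  25] [328.56 128.68] [0.73018716 0.00179745 0.15      ]
top [337 179   8  10  62] [340.19354839 183.58064516] [ 0.57587625 -0.03246368  0.15      ]
scene [316 197  10  21 143] [320.12587413 205.8951049 ] [ 0.60133566 -0.04030761  0.15      ]
scene [353 247   6  10  53] [355.39622642 251.13207547] [ 0.79070879 -0.01969638  0.15      ]
scene [501 249   8  12  56] [504.5        253.89285714] [0.8980888 0.2866865 0.15     ]
```

Neutral is at about (0.541, -0.045) with yaw about -21°, and the lever is near the end of slot 1. With a small turn, the tool axes become x = mixer left, y = mixer forward and z = down. I'll close the fingers and move over.

step_arm(commands=[0,0,0,-0.065,-2.2,2.8,0,0,-2.2,2.8,0,0,-2.2,2.8,0,0,-2.2,2.8,0,0], claw=255, force=40)

```text
clock: 0.52
eef_pos: [0.3345, 0.444, 0.2309]
orientation: [[0.357, 0.934, -0.0], [0.934, -0.357, -0.001], [-0.001, 0.0, -1.0]]
wrist_force: [0.9, -1.0, 0.0]
finger_gap: 0.0255
```

step_arm(commands=[-2.2,2.8,0,0,-2.2,2.8,0,0,-2.2,2.8,0,0,-2.2,2.8,0,0,-2.2,2.8,0,0])

```text
clock: 0.93
eef_pos: [0.4259, 0.2911, 0.2311]
orientation: [[0.358, 0.934, -0.0], [0.934, -0.358, -0.0], [-0.001, -0.0, -1.0]]
wrist_force: [-0.0, 0.6, 0.7]
finger_gap: -0.0002
```

```bash
cat >> h.py <<'E'
N=np.array([.541,-.045]);Y=np.radians(-21)
F=np.array([np.cos(Y),np.sin(Y)]);L=np.array([-F[1],F[0]])
def st():
    s=arm.state();p=np.array(s['eef_pos']);o=np.array(s['orientation']);r=p[:2]-N
    print('t',s['clock'],'left',round(r@L*1e3,1),'fwd',round(r@F*1e3,1),'z',round(p[2]*1e3,1),'xang-left deg',round(np.degrees(np.arctan2(o[1,0],o[0,0])-Y)-90,2),'tilt',np.round(o[:,2],3),'F(l,f,z)',np.round([np.dot(s['wrist_force'][:2],L),np.dot(s['wrist_force'][:2],F),s['wrist_force'][2]],1),'gap',round(s['finger_gap'],4))
E
python3 -c "
from h import *
st();print(arm.state()['joint_positions'])"
```

```text
t 0.9333 left 272.6 fwd -227.9 z 231.1 xang-left deg 0.05 tilt [-0. -0. -1.] F(l,f,z) [ 0.5 -0.2  0.7] gap -0.0002
[-0.52680448  0.55287203 -0.2552783   1.8891532   0.20133115  0.72490459
  0.30816951]
```

step_arm(commands=[-2.4,3.1,0,0,-2.4,3.1,0,0,-2.4,3.1,0,0,-2.4,3.1,0,0,-2.4,3.1,0,0])

```text
clock: 1.35
eef_pos: [0.5278, 0.1234, 0.231]
orientation: [[0.358, 0.934, -0.001], [0.934, -0.358, -0.0], [-0.0, -0.001, -1.0]]
wrist_force: [1.4, 0.3, 0.5]
finger_gap: 0.0003
```

step_arm(commands=[-2.4,3.1,0,0,-2.4,3.1,0,0,-2.4,3.1,0,0,-2.4,3.1,0,0,-2.4,3.1,0,0])

```text
clock: 1.77
eef_pos: [0.6295, -0.0441, 0.2309]
orientation: [[0.358, 0.934, -0.001], [0.934, -0.358, 0.0], [-0.0, -0.001, -1.0]]
wrist_force: [0.5, -0.3, 0.0]
finger_gap: -0.0001
```

Run:
```python
from h import *
st()
d=snap('wrist','w1.png');d2=snap('top','t1.png');d3=snap('scene','s1.png');st()
c=cv2.resize(cv2.cvtColor(d3['img'],cv2.COLOR_RGB2BGR)[140:300,220:400],None,fx=4,fy=3.7);cv2.imwrite('pics/s1z.png',c)
print(proj(d,[*N,.084]))
```

```text
t 1.7667 left 32.5 fwd 82.3 z 230.9 xang-left deg 0.03 tilt [-0.001  0.    -1.   ] F(l,f,z) [-0.2  0.6  0. ] gap -0.0001
t 1.9167 left 29.7 fwd 83.7 z 230.2 xang-left deg -0.39 tilt [-0.    -0.002 -1.   ] F(l,f,z) [1.1 0.2 0.7] gap 0.0
[np.float64(283.9773733739103), np.float64(101.83581384522196)]
```

View pics/w1.png

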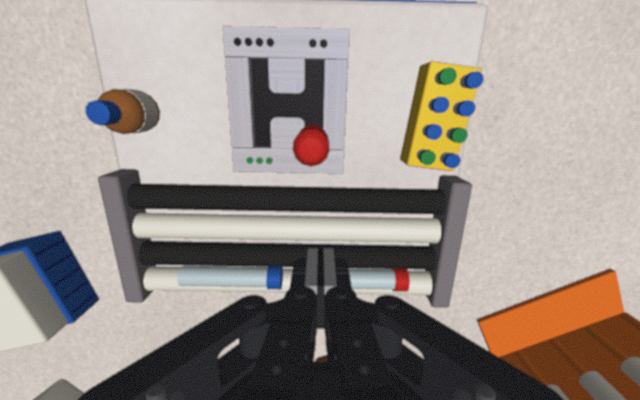

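View pics/s1z.png

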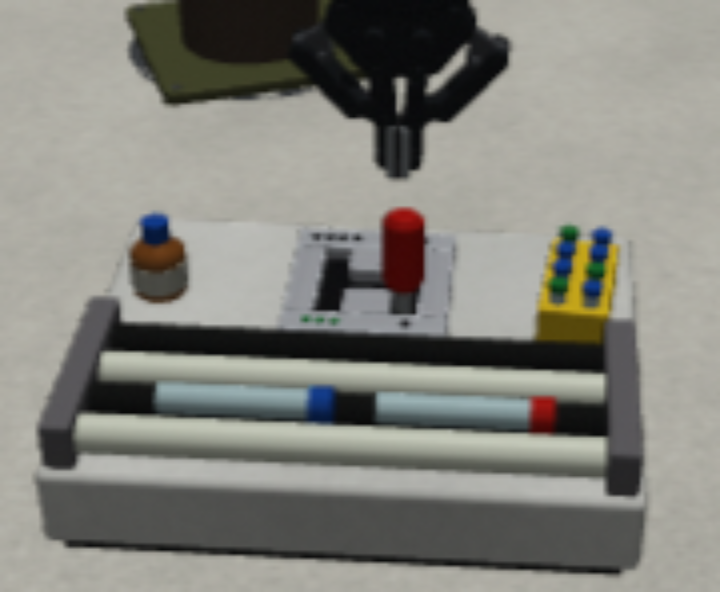

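Wrist view: the plate corners are at about (223,27), (349,28), (345,173) and (233,173), and the red head is at (311,146). I'll refine neutral and the lever position from these.

Run:
```python
from h import *
d=np.load('pics/w1.png.npz')
im=cv2.cvtColor(d['img'],cv2.COLOR_RGB2BGR)
c=np.array([plane(d,*q,.084) for q in[(223,27),(350,28),(345,173),(234,173)]])
print(c.mean(0))
for i in range(4): e=c[(i+1)%4]-c[i];print(np.linalg.norm(e),np.degrees(np.arctan2(e[1],e[0])))
# dark H
g=cv2.cvtColor(im,cv2.COLOR_BGR2GRAY)
m=(g<70).astype(np.uint8)[20:180,225:350]
n,l,s,ce=cv2.connectedComponentsWithStats(m)
for i in range(1,n):
    if s[i,4]>300:
        x,y,w,h,_=s[i];x+=225;y+=20;print('H',x,y,w,h)
        # near ends, outer sides
        for q in[(x,y),(x+w,y),(x,y+h)]:
            p=plane(d,*q,.084)[:2]-N;print('fwd,left',p@F*1e3,p@L*1e3)
# triangulate red head top: use wrist + scene handle
h=cv2.cvtColor(im,cv2.COLOR_BGR2HSV)
r=(((h[...,0]<8)|(h[...,0]>172))&(h[...,1]>140)&(h[...,2]>60)).astype(np.uint8)
r[200:]=0
ys,xs=np.nonzero(r[:, 280:340]);xs+=280;print('red',xs.min(),xs.max(),ys.min(),ys.max())
# head top face circle radius 14 at z .162
for z in(.162,.100):
  for dx in (0,.01,.02,.032):
    p=[];P=N+F*dx+L*.025
    for a in np.linspace(0,6.28,40):p.append(proj(d,[P[0]+.014*np.cos(a),P[1]+.014*np.sin(a),z]))
    p=np.array(p);print(z,dx,p.min(0),p.max(0))
```

```text
[ 0.54550058 -0.04275738  0.084     ]
0.10913701689757242 68.59907474963325
0.12728288775018837 -21.372640105465
0.11086961634791652 -110.96742725498241
0.1281325390704074 157.8538206663379
H 250 59 78 106
fwd,left -35.91659352070493 -28.708480113079105
fwd,left -35.9198291779816 40.42174536645843
fwd,left 59.1787482645241 -35.969519665316525
red 294 328 125 164
0.162 0 [286.6937029   79.28347084] [328.0852982  123.08925533]
0.162 0.01 [287.22276936  95.39797926] [327.95657191 137.82220497]
0.162 0.02 [287.73528973 110.99717964] [327.8318797  152.10419887]
0.162 0.032 [288.32954611 129.07016084] [327.68731195 168.67595651]
0.1 0 [294.41033286  84.59908899] [326.39744226 118.44206102]
0.1 0.01 [294.72562561  96.96798004] [326.31847239 129.98175565]
0.1 0.02 [295.03324306 109.03052203] [326.241428   141.24520956]
0.1 0.032 [295.39264153 123.11698193] [326.15141862 154.41048483]
```

Run:
```python
from h import *
st();d=snap('wrist','w2.png');d2=snap('top','t2.png')
im=cv2.cvtColor(d['img'],cv2.COLOR_RGB2BGR)
cv2.imwrite('pics/w2z.png',cv2.resize(im[10:190,210:370],None,fx=3.3,fy=3.3,interpolation=cv2.INTER_CUBIC))
t=cv2.cvtColor(d2['img'],cv2.COLOR_RGB2BGR);cv2.imwrite('pics/t2z.png',cv2.resize(t[100:260,260:440],None,fx=3.7,fy=3.7,interpolation=cv2.INTER_CUBIC))
```

```text
t 1.9167 left 29.7 fwd 83.7 z 230.2 xang-left deg -0.39 tilt [-0.    -0.002 -1.   ] F(l,f,z) [1.1 0.2 0.7] gap 0.0
```

View pics/w2z.png

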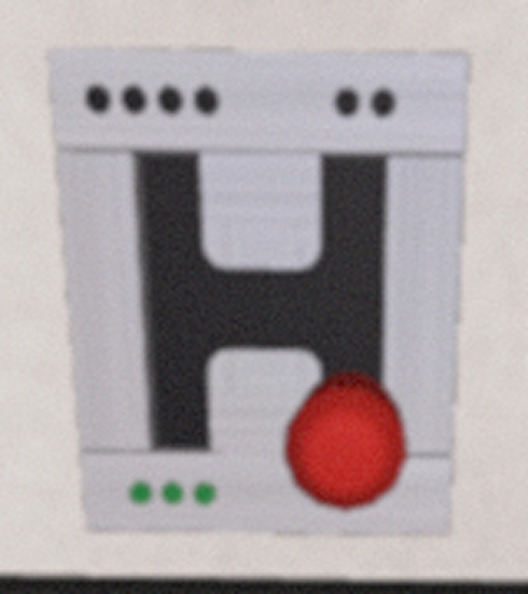

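Run:
```python
from h import *
d=np.load('pics/w2.png.npz')
P=lambda a,b,z=.084:plane(d,210+(a+.5)/3.3-.5,10+(b+.5)/3.3-.5,z)
c=np.array([P(*q) for q in[(48,50),(469,53),(449,533),(86,530)]])
print(c.mean(0))
for i in range(4): e=c[(i+1)%4]-c[i];print(np.linalg.norm(e),np.degrees(np.arctan2(e[1],e[0])))
r=lambda p:(round((p[:2]-N)@F*1e3,1),round((p[:2]-N)@L*1e3,1))
for q in [(167,153),(181,449),(355,153),(262,269),(262,349)]:print(r(P(*q)))
for z in(.162,.150,.14):print('head',z,r(P(345,440,z)))
print(r(P(286,440,.15)),r(P(405,440,.15)),r(P(345,508,.162)),r(P(345,372,.162)))
D=np.load('pics/t2.png.npz');print([proj(D,[*(N+F*a+L*.025),.162]) for a in(.02,.032)])
```

```text
[ 0.54456278 -0.04360458  0.084     ]
0.10911879097655987 68.18922465898346
0.12678673142872135 -22.149688322094384
0.1093541658818748 -111.8436396055076
0.1267256195141115 157.74373506061397
(np.float64(-37.0), np.float64(-21.5))
(np.float64(41.4), np.float64(-23.1))
(np.float64(-36.6), np.float64(28.7))
(np.float64(-7.8), np.float64(2.7))
(np.float64(13.4), np.float64(1.8))
head 0.162 (np.float64(29.0), np.float64(26.9))
head 0.15 (np.float64(30.5), np.float64(26.6))
head 0.14 (np.float64(31.8), np.float64(26.4))
(np.float64(30.4), np.float64(13.3)) (np.float64(30.6), np.float64(40.1)) (np.float64(43.6), np.float64(26.7)) (np.float64(15.0), np.float64(27.1))
[[np.float64(338.9580997399994), np.float64(185.5749796595915)], [np.float64(340.57091029763507), np.float64(181.55016889196347)]]
```

View pics/t2z.png

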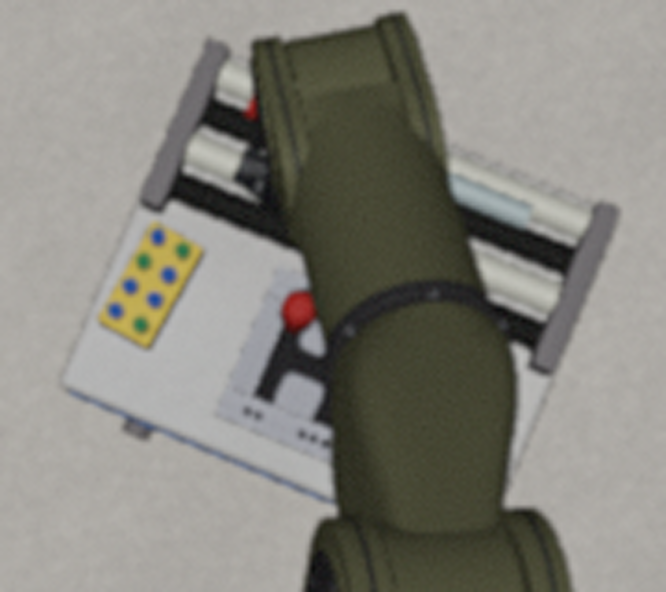

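Relative to the gate, the lever is at about +26 mm forward in the left lane. The two neutral estimates differ by about 3 mm, so I'll use their mean and check progress with the wrist camera. Now descending forward of the lever.

step_arm(commands=[-0.4,0,2.5,0,0,0,2.5,0,0,0,2.5,0,0,0,2.0,0,0,0,1.3,0])

```text
clock: 2.43
eef_pos: [0.6256, -0.0433, 0.1211]
orientation: [[0.354, 0.935, -0.004], [0.935, -0.354, 0.001], [-0.0, -0.004, -1.0]]
wrist_force: [0.1, -0.6, -0.4]
finger_gap: 0.0
```

```bash
sed -i 's/^N=.*/N=np.array([.5425,-.0443]);Y=np.radians(-21.4)/' h.py
python3 - <<'E'
from h import *
st();d=snap('wrist','w3.png');snap('scene','s3.png');st()
E
```

```text
t 2.4333 left 31.2 fwd 77.1 z 121.1 xang-left deg 0.64 tilt [-0.004  0.001 -1.   ] F(l,f,z) [-0.5  0.3 -0.4] gap 0.0
t 2.5333 left 30.8 fwd 76.7 z 121.0 xang-left deg 0.63 tilt [-0.006  0.001 -1.   ] F(l,f,z) [-0.  -0.2 -0. ] gap -0.0001
```

View pics/w3.png

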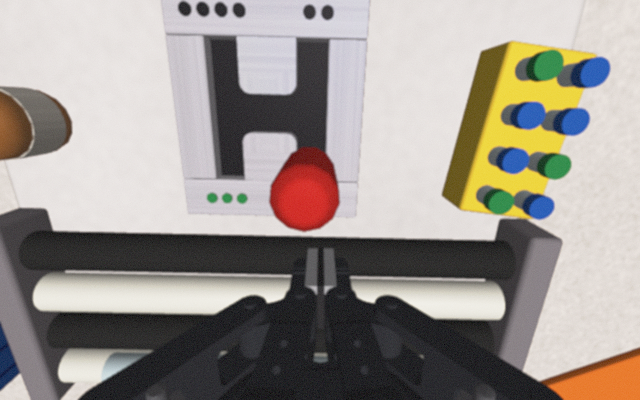

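The fingers are at column 320 and the head is at about (305,190), so I'm about 6 mm left of the lever's line. I'll correct that and approach.

step_arm(commands=[-0.6,0,0,0.011,0,-0.8,0,0,0,-0.8,0,0,0,-0.4,0,0,0,0,0,0])

```text
clock: 2.95
eef_pos: [0.6058, -0.0431, 0.1241]
orientation: [[0.367, 0.93, -0.0], [0.93, -0.367, 0.001], [0.0, -0.001, -1.0]]
wrist_force: [-0.6, 0.4, -0.4]
finger_gap: -0.0
```

Run:
```python
from h import *
st();d=snap('wrist','w4.png');st()
```

```text
t 2.95 left 24.2 fwd 58.5 z 124.1 xang-left deg -0.11 tilt [-0.     0.001 -1.   ] F(l,f,z) [ 0.1 -0.7 -0.4] gap -0.0
t 3.0 left 24.2 fwd 59.4 z 124.1 xang-left deg -0.13 tilt [ 0.001  0.    -1.   ] F(l,f,z) [-0.1  0.8  0.1] gap -0.0001
```

View pics/w4.png

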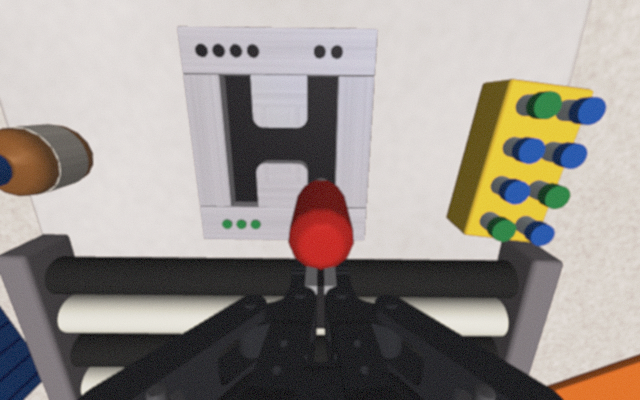

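The head is centred at column 320, so the alignment is good. I'll push back partway and look.

step_arm(commands=[0,-0.6,0,0,0,-0.5,0,0,0,-0.5,0,0,0,-0.5,0,0,0,0,0,0])

```text
clock: 3.42
eef_pos: [0.5867, -0.0358, 0.1235]
orientation: [[0.367, 0.93, -0.0], [0.93, -0.367, 0.0], [0.0, -0.0, -1.0]]
wrist_force: [1.3, -0.2, 1.1]
finger_gap: -0.0001
```

Run:
```python
from h import *
st();d=snap('wrist','w5.png');st()
```

```text
t 3.4167 left 24.1 fwd 38.1 z 123.5 xang-left deg -0.15 tilt [-0.  0. -1.] F(l,f,z) [0.3 1.2 1.1] gap -0.0001
t 3.4667 left 24.0 fwd 38.2 z 123.4 xang-left deg -0.15 tilt [-0.001  0.    -1.   ] F(l,f,z) [0.4 0.5 0.6] gap 0.0001
```

View pics/w5.png

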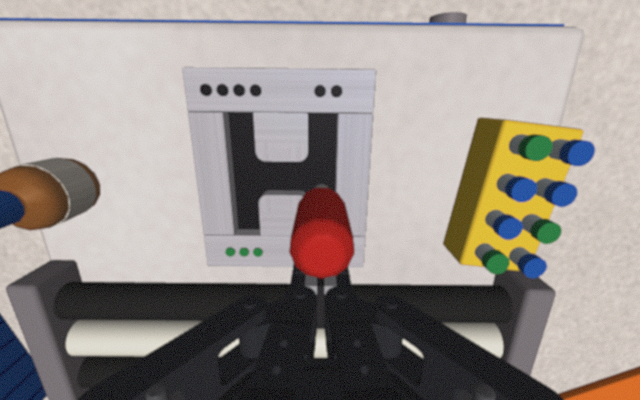

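```bash
cat >> h.py <<'E'
def lever(d,uH):
    h=cv2.cvtColor(d['img'],cv2.COLOR_RGB2HSV)
    r=(((h[...,0]<8)|(h[...,0]>172))&(h[...,1]>140)&(h[...,2]>140)).astype(np.uint8)
    n,l,s,ce=cv2.connectedComponentsWithStats(r); i=1+np.argmax(s[1:,4])
    a=plane(d,*uH,.084)[:2]; x,y,w,hh,A=s[i]
    u=(x+w/2-.5, y+hh-.5-w/2)   # circle touching bottom of blob
    b=plane(d,*u,.16)[:2]; print('head',s[i],ce[i],u,'fwd',round((b-a)@F*1e3,1),'left',round((b-a)@L*1e3,1),'gate vs N',np.round([(a-N)@F*1e3,(a-N)@L*1e3],1))
E
python3 - <<'E'
from h import *
for f,u in(('w2',(210+262/3.3,10+309/3.3)),('w4',(280,144)),('w5',(281.5,176.5))):
    lever(np.load(f'pics/{f}.png.npz'),u)
E
```

```text
head [299 128  33  34 867] [314.93194925 144.15455594] (np.float64(315.0), np.float64(145.0)) fwd 27.5 left 25.1 gate vs N [1.8 1.4]
head [ 291  210   62   58 2790] [321.40824373 238.39856631] (np.float64(321.5), np.float64(236.5)) fwd 26.1 left 25.0 gate vs N [0.7 1. ]
head [ 293  221   60   56 2564] [322.89079563 248.34087363] (np.float64(322.5), np.float64(246.5)) fwd 10.0 left 25.4 gate vs N [0.4 1. ]
```

The lever is now at about +10 mm, with the finger-to-lever offset about 28 mm. I'll push another 10 mm.

step_arm(commands=[0,-0.4,0,0,0,-0.3,0,0,0,-0.3,0,0,0,0,0,0])

```text
clock: 3.8
eef_pos: [0.5775, -0.0322, 0.1232]
orientation: [[0.367, 0.93, -0.001], [0.93, -0.367, 0.0], [0.0, -0.001, -1.0]]
wrist_force: [0.6, -1.1, 1.2]
finger_gap: 0.0
```

Run:
```python
from h import *
st();d=snap('wrist','w6.png');st()
```

```text
t 3.8 left 24.0 fwd 28.2 z 123.2 xang-left deg -0.16 tilt [-0.001  0.    -1.   ] F(l,f,z) [-0.8  0.9  1.2] gap 0.0
t 3.85 left 24.0 fwd 28.2 z 123.2 xang-left deg -0.16 tilt [-0.001  0.    -1.   ] F(l,f,z) [0.9 0.2 0.6] gap -0.0002
```

View pics/w6.png

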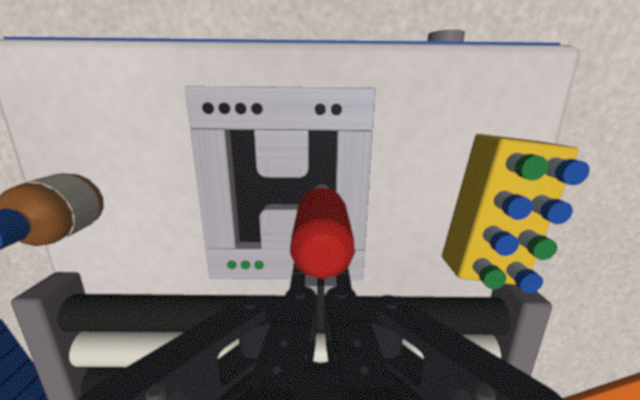

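Run:
```python
from h import *
d=np.load('pics/w6.png.npz')
g=cv2.cvtColor(d['img'],cv2.COLOR_RGB2GRAY);print(g[165:220,282].tolist())
lever(d,(282.5,192))
```

```text
[172, 170, 170, 173, 172, 176, 170, 174, 170, 171, 171, 149, 111, 65, 37, 33, 39, 35, 35, 39, 46, 38, 35, 34, 43, 37, 35, 26, 30, 37, 31, 38, 31, 32, 30, 39, 34, 41, 47, 69, 78, 83, 89, 95, 120, 150, 163, 171, 168, 169, 168, 168, 167, 170, 169]
head [ 297  222   56   55 2341] [323.81717215 249.04826997] (np.float64(324.5), np.float64(248.5)) fwd 0.7 left 25.9 gate vs N [0.5 1.2]
```

The lever is at about +1.5 mm, inside the channel window. I'll nudge it 1 mm more, then retreat and go up and over to the left side.

step_arm(commands=[0,-0.1,0,0,0,0,0,0,0,1.0,0,0,0,1.5,0,0,0,0,-2.5,0])

```text
clock: 4.27
eef_pos: [0.5985, -0.043, 0.1441]
orientation: [[0.369, 0.929, -0.009], [0.929, -0.369, -0.001], [-0.004, -0.008, -1.0]]
wrist_force: [0.5, -0.3, 0.0]
finger_gap: -0.0
```

step_arm(commands=[0,0,-2.5,0,0,0,-2,0,2.5,0,0,0,2.5,0,0,0,0,0,0,0])

```text
clock: 4.68
eef_pos: [0.6196, 0.0121, 0.1936]
orientation: [[0.362, 0.932, 0.001], [0.932, -0.362, 0.006], [0.006, -0.001, -1.0]]
wrist_force: [-0.1, 2.0, 1.3]
finger_gap: 0.0002
```

Run:
```python
from h import *
st();d=snap('wrist','w7.png');st()
```

```text
t 4.6833 left 80.7 fwd 51.2 z 193.6 xang-left deg 0.19 tilt [ 0.001  0.006 -1.   ] F(l,f,z) [ 1.8 -0.8  1.3] gap 0.0002
t 4.7333 left 77.6 fwd 51.2 z 193.1 xang-left deg 0.12 tilt [-0.001  0.003 -1.   ] F(l,f,z) [-0.6  0.3  0.6] gap -0.0
```

View pics/w7.png

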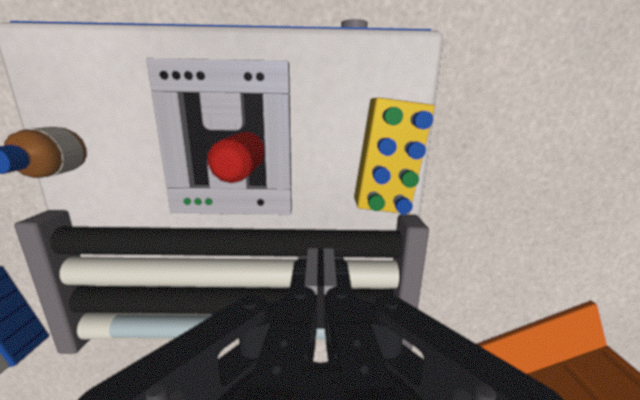

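The lever head is at about (231,159), near the channel line, and the left-lane end is clear. I'll go to the lever's left side and descend.

step_arm(commands=[-0.3,-2.5,0,0,0,-2.5,0,0,0,0,2.5,0,0,0,2.5,0,0,0,2.0,0])

```text
clock: 5.15
eef_pos: [0.5693, 0.0194, 0.1219]
orientation: [[0.368, 0.93, -0.003], [0.93, -0.368, -0.001], [-0.002, -0.002, -1.0]]
wrist_force: [0.6, -0.8, -0.5]
finger_gap: 0.0002
```

step_arm(commands=[0,0,0,0])

```text
clock: 5.23
eef_pos: [0.5672, 0.0191, 0.1194]
orientation: [[0.368, 0.93, -0.01], [0.93, -0.368, -0.002], [-0.005, -0.008, -1.0]]
wrist_force: [-0.5, 0.0, 0.4]
finger_gap: -0.0003
```

Run:
```python
from h import *
st();d=snap('wrist','w8.png');d=snap('scene','s8.png');st()
c=cv2.resize(cv2.cvtColor(d['img'],cv2.COLOR_RGB2BGR)[140:300,220:400],None,fx=4,fy=3.7);cv2.imwrite('pics/s8z.png',c)
```

```text
t 5.2333 left 68.0 fwd -0.2 z 119.4 xang-left deg -0.21 tilt [-0.01  -0.002 -1.   ] F(l,f,z) [-0.2 -0.5  0.4] gap -0.0003
t 5.3333 left 69.8 fwd 2.4 z 122.8 xang-left deg -0.22 tilt [-0.003 -0.001 -1.   ] F(l,f,z) [ 1.1  0.1 -0.4] gap 0.0003
```

View pics/w8.png

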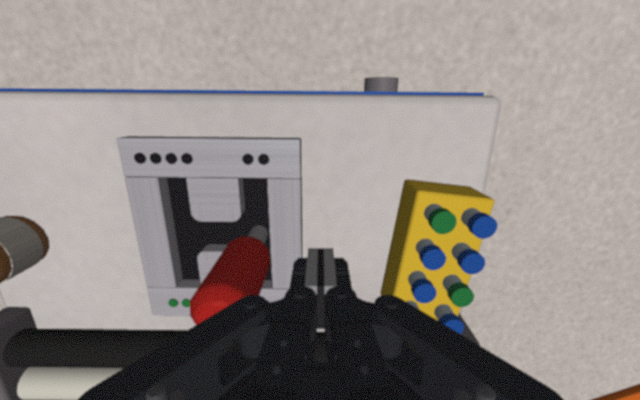

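View pics/s8z.png

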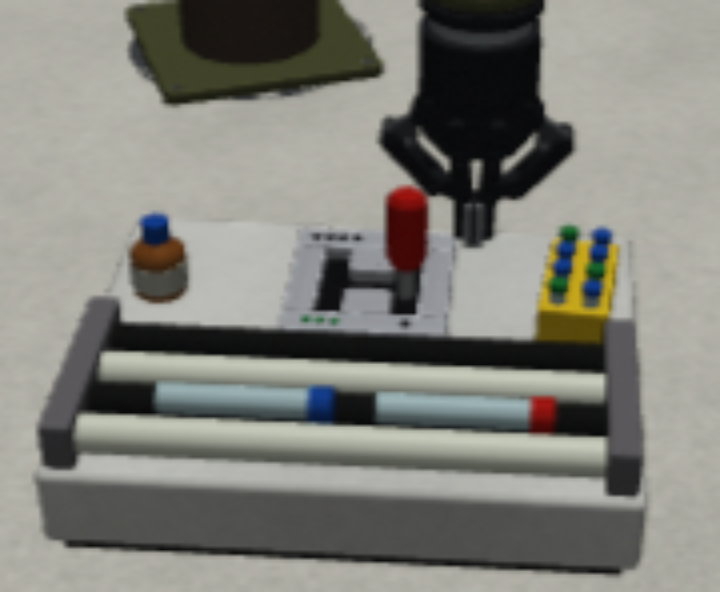

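The stem shows at about (258,234), centred in the channel. The finger linkages flare sideways just above handle height. To avoid pressing on the handle top, I'll rise and turn the hand 90°, so the narrow finger side pushes as it did before.

```bash
python3 -c "
from h import *
print(arm.state()['joint_positions'])"
```

```text
[ 0.01556555  0.77428037 -0.22434877  1.82353703  0.28910559  0.57869131
  0.80270569]
```

step_arm(commands=[0,0,-2.5,0,0,0,-1,0.12,0,0,0,0.12,0,0,0,0.12,0,0,0,0.12])

```text
clock: 5.75
eef_pos: [0.5722, 0.0204, 0.1604]
orientation: [[0.76, 0.65, 0.003], [0.65, -0.76, 0.001], [0.003, 0.001, -1.0]]
wrist_force: [-0.2, -0.2, 0.4]
finger_gap: 0.0002
```

step_arm(commands=[0,0,0,0.12,0,0,0,0.12,0,0,0,0.12,0,0,0,0.12,0,0,0,0.12])

```text
clock: 6.17
eef_pos: [0.572, 0.0207, 0.16]
orientation: [[0.994, 0.108, 0.002], [0.108, -0.994, 0.001], [0.002, -0.001, -1.0]]
wrist_force: [0.1, -0.6, 0.1]
finger_gap: -0.0002
```

step_arm(commands=[0,0,0,0.12,0,0,0,0.12,0,0,0,0.12,0,0,0,0.13,0,0,0,0])

```text
clock: 6.58
eef_pos: [0.5719, 0.021, 0.1598]
orientation: [[0.931, -0.365, 0.002], [-0.365, -0.931, 0.001], [0.002, -0.002, -1.0]]
wrist_force: [0.6, -0.5, 0.0]
finger_gap: -0.0001
```

```bash
python3 -c "
from h import *
st();print(arm.state()['joint_positions'])"
```

```text
t 6.5833 left 71.5 fwd 3.6 z 159.8 xang-left deg -90.02 tilt [ 0.002  0.001 -1.   ] F(l,f,z) [-0.3  0.8  0. ] gap -0.0001
[-0.23406695  0.72463031  0.20110087  1.81165065 -0.22928883  0.62586126
 -0.26971453]
```

step_arm(commands=[-0.3,0,1.8,0,0,0,1.8,0,0,0,0,0,0,0,0,0])

```text
clock: 6.92
eef_pos: [0.5682, 0.0218, 0.1226]
orientation: [[0.933, -0.361, -0.001], [-0.361, -0.933, 0.001], [-0.001, -0.0, -1.0]]
wrist_force: [-0.2, -0.9, 1.1]
finger_gap: 0.0004
```

Run:
```python
from h import *
st();d=snap('wrist','w9.png')
```

```text
t 6.9167 left 70.9 fwd -0.1 z 122.6 xang-left deg -89.73 tilt [-0.001  0.001 -1.   ] F(l,f,z) [-0.9  0.2  1.1] gap 0.0004
```

View pics/w9.png

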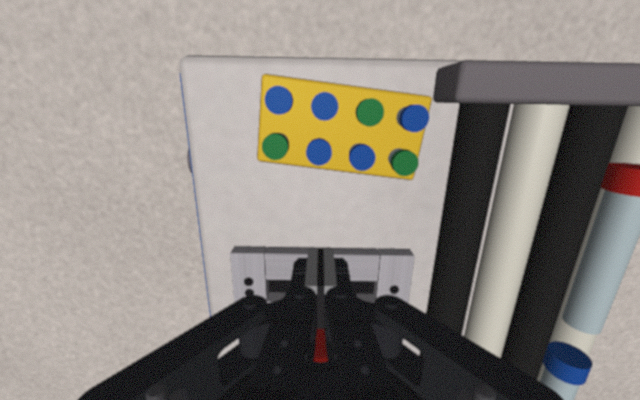

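The camera now faces the rack and the lever is behind the fingers. I'll push right in small rows, watching the force.

step_arm(commands=[0,0.6,0,0,0,0.6,0,0,0,0.6,0,0,0,0.6,0,0,0,0.6,0,0])

```text
clock: 7.38
eef_pos: [0.5581, -0.0062, 0.123]
orientation: [[0.932, -0.362, 0.002], [-0.362, -0.932, 0.001], [0.001, -0.002, -1.0]]
wrist_force: [1.2, 2.8, 2.6]
finger_gap: -0.0002
```

Run:
```python
from h import *
st();d=snap('scene','s10.png');st()
c=cv2.resize(cv2.cvtColor(d['img'],cv2.COLOR_RGB2BGR)[180:260,270:370],None,fx=7,fy=7,interpolation=cv2.INTER_CUBIC);cv2.imwrite('pics/s10z.png',c)
```

```text
t 7.3833 left 41.2 fwd 0.6 z 123.0 xang-left deg -89.84 tilt [ 0.002  0.001 -1.   ] F(l,f,z) [3.  0.1 2.6] gap -0.0002
t 7.4333 left 39.3 fwd 0.6 z 122.9 xang-left deg -89.94 tilt [ 0.001 -0.    -1.   ] F(l,f,z) [ 1.3 -0.3  1.3] gap 0.0004
```

View pics/s10z.png

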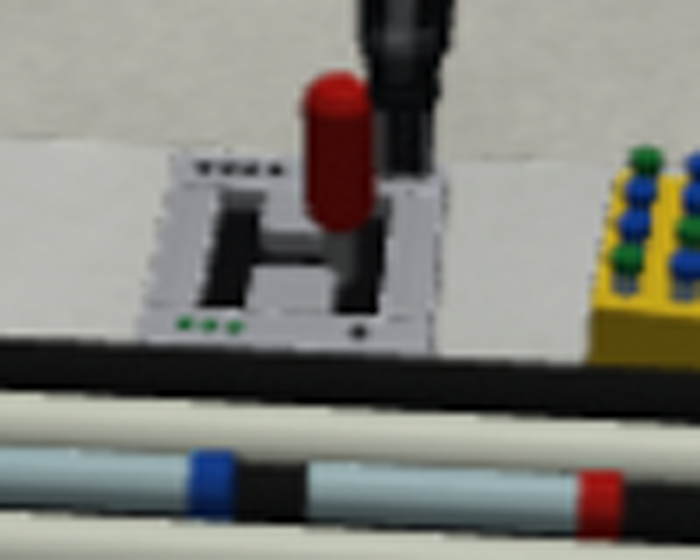

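The lever (at (340,150) in the zoom) is pushed into the channel and the push is working. Continuing.

step_arm(commands=[0,0.6,0,0,0,0.6,0,0,0,0.6,0,0,0,0.6,0,0,0,0.4,0,0])

```text
clock: 7.85
eef_pos: [0.5471, -0.0334, 0.1223]
orientation: [[0.932, -0.363, -0.0], [-0.363, -0.932, -0.0], [0.0, 0.0, -1.0]]
wrist_force: [0.8, 3.4, 2.3]
finger_gap: 0.0
```

Run:
```python
from h import *
st();d=snap('scene','s11.png');st()
c=cv2.resize(cv2.cvtColor(d['img'],cv2.COLOR_RGB2BGR)[180:260,270:370],None,fx=7,fy=7,interpolation=cv2.INTER_CUBIC);cv2.imwrite('pics/s11z.png',c)
```

```text
t 7.85 left 11.8 fwd 0.3 z 122.3 xang-left deg -89.9 tilt [-0. -0. -1.] F(l,f,z) [ 3.4 -0.5  2.3] gap 0.0
t 7.9 left 10.7 fwd 0.2 z 122.3 xang-left deg -89.96 tilt [-0.001 -0.001 -1.   ] F(l,f,z) [1.7 0.  2.2] gap -0.0002
```

View pics/s11z.png

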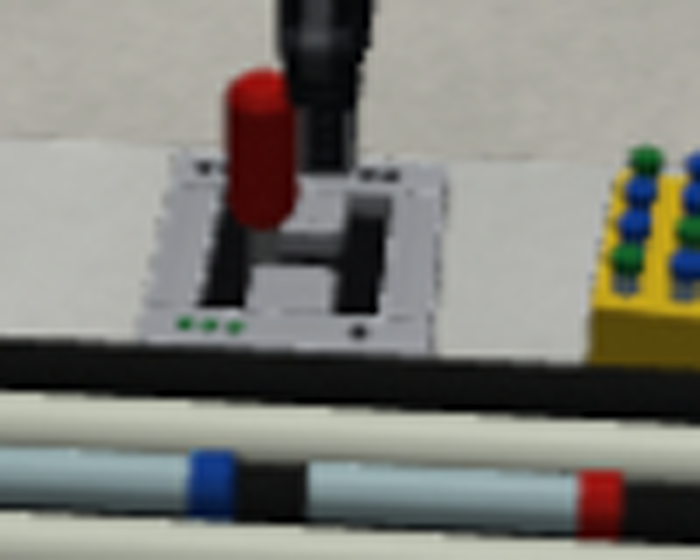

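About 36 mm across now. Continuing in small steps until it meets the lane wall.

step_arm(commands=[0,0.4,0,0,0,0.4,0,0,0,0.2,0,0])

```text
clock: 8.15
eef_pos: [0.5435, -0.0423, 0.1222]
orientation: [[0.932, -0.363, -0.0], [-0.363, -0.932, -0.0], [-0.0, 0.0, -1.0]]
wrist_force: [1.4, 2.1, 2.1]
finger_gap: 0.0001
```

step_arm(commands=[0,0.2,0,0,0,0,0,0])

```text
clock: 8.32
eef_pos: [0.5427, -0.0442, 0.1222]
orientation: [[0.932, -0.363, -0.001], [-0.363, -0.932, -0.0], [-0.0, 0.001, -1.0]]
wrist_force: [1.6, 1.0, 0.8]
finger_gap: -0.0001
```

Run:
```python
from h import *
st();d=snap('scene','s12.png');st()
c=cv2.resize(cv2.cvtColor(d['img'],cv2.COLOR_RGB2BGR)[180:260,270:370],None,fx=7,fy=7,interpolation=cv2.INTER_CUBIC);cv2.imwrite('pics/s12z.png',c)
for f in('s8','s10','s11','s12'):
    D=np.load(f'pics/{f}.png.npz');h=cv2.cvtColor(D['img'],cv2.COLOR_RGB2HSV)
    r=(((h[...,0]<8)|(h[...,0]>172))&(h[...,1]>150)&(h[...,2]>60)).astype(np.uint8);r[:,345:]=0;r[:,:290]=0;r[240:]=0
    ys,xs=np.nonzero(r);p=plane(D,xs.mean(),ys.mean(),.132)[:2]-N;print(f,'fwd',p@F*1e3,'left',p@L*1e3)
```

```text
t 8.3167 left 0.2 fwd 0.1 z 122.2 xang-left deg -89.89 tilt [-0.001 -0.    -1.   ] F(l,f,z) [1.5 1.1 0.8] gap -0.0001
t 8.3667 left 0.2 fwd 0.1 z 122.1 xang-left deg -89.89 tilt [-0.001 -0.    -1.   ] F(l,f,z) [0.8 0.7 0.5] gap -0.0003
s8 fwd 3.625797854972859 left 25.48721055844486
s10 fwd 3.2071237390865397 left 16.491728297612777
s11 fwd 3.6423148369668903 left -13.120110704881833
s12 fwd 0.9808525600002945 left -25.903940416549553
```

View pics/s12z.png

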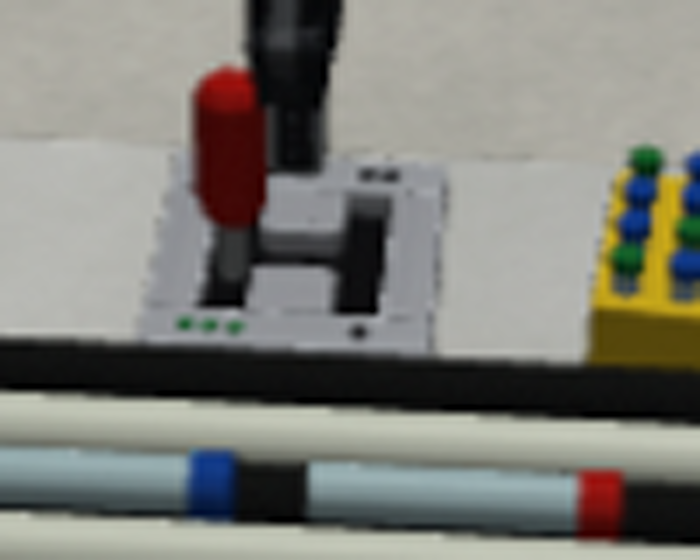

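The lever is in the right lane, about 51 mm across. I'll withdraw left, rise, turn a further 90° so the camera faces the lever, and move to the near side.

step_arm(commands=[0,-1.0,0,0,0,-1.5,0,0,0,0,-3,0,0,0,-3,0,0,0,-2,0.12])

```text
clock: 8.78
eef_pos: [0.5527, -0.0197, 0.204]
orientation: [[0.882, -0.472, 0.001], [-0.472, -0.882, 0.0], [0.001, -0.001, -1.0]]
wrist_force: [1.6, 0.2, -0.1]
finger_gap: 0.0002
```

step_arm(commands=[0,0,0,0.12,0,0,0,0.12,0,0,0,0.12,0,0,0,0.12,0,0,0,0.12])

```text
clock: 9.2
eef_pos: [0.5519, -0.0196, 0.2021]
orientation: [[0.457, -0.89, -0.001], [-0.89, -0.457, -0.0], [-0.0, 0.001, -1.0]]
wrist_force: [0.2, 0.0, -0.6]
finger_gap: -0.0002
```

step_arm(commands=[0,0,0,0.12,0,0,0,0.12,0,0,0,0.12,0,0,0,0.12,0,0,0,0.12])

```text
clock: 9.62
eef_pos: [0.5519, -0.0195, 0.202]
orientation: [[-0.125, -0.992, -0.001], [-0.992, 0.125, 0.0], [0.0, 0.001, -1.0]]
wrist_force: [0.6, 0.2, -0.6]
finger_gap: -0.0002
```

step_arm(commands=[0,0,0,0.12,0,0,0,0.12,0,0,0,0,0,0,0,0])

```text
clock: 9.95
eef_pos: [0.552, -0.0197, 0.2019]
orientation: [[-0.349, -0.937, -0.001], [-0.937, 0.349, -0.001], [0.001, 0.001, -1.0]]
wrist_force: [-0.8, -0.4, -1.2]
finger_gap: 0.0001
```

```bash
python3 -c "
from h import *
st();print(arm.state()['joint_positions'])"
```

```text
t 9.95 left 26.4 fwd -0.2 z 201.9 xang-left deg -179.01 tilt [-0.001 -0.001 -1.   ] F(l,f,z) [-0.7 -0.6 -1.2] gap 0.0001
[-0.43028742  0.73146419  0.67762492  1.84416345 -0.62721319  0.79311596
 -1.3467875 ]
```

step_arm(commands=[0,3,0,0.017,0,3,0,0,2.5,0,0,0,2.5,0,0,0,0,0,0,0])

```text
clock: 10.37
eef_pos: [0.4756, -0.0494, 0.2031]
orientation: [[-0.371, -0.929, -0.0], [-0.929, 0.371, -0.003], [0.002, -0.001, -1.0]]
wrist_force: [0.9, -0.7, -0.3]
finger_gap: -0.0
```

Run:
```python
from h import *
st();d=snap('wrist','w13.png');st()
```

```text
t 10.3667 left -29.1 fwd -60.4 z 203.1 xang-left deg -180.38 tilt [-0.    -0.003 -1.   ] F(l,f,z) [-0.3  1.1 -0.3] gap -0.0
t 10.4167 left -26.8 fwd -60.1 z 202.8 xang-left deg -180.3 tilt [ 0.    -0.001 -1.   ] F(l,f,z) [0.5 0.4 0.6] gap -0.0003
```

View pics/w13.png

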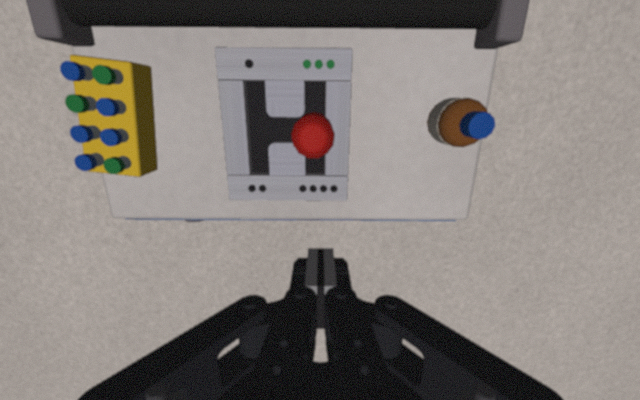

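The head is at (313,135), in the right lane level with the channel. I'll shift about 4 mm left and descend.

step_arm(commands=[-0.3,0,2.0,0,0,0,2.0,0,0,0,2.0,0,0,0,2.0,0,0,0,0,0])

```text
clock: 10.83
eef_pos: [0.4776, -0.0408, 0.1197]
orientation: [[-0.365, -0.931, -0.005], [-0.931, 0.365, 0.002], [-0.0, 0.005, -1.0]]
wrist_force: [-0.6, 0.4, 0.1]
finger_gap: 0.0001
```

step_arm(commands=[0,-0.5,0,0,0,-0.5,0,0,0,0,0,0])

```text
clock: 11.08
eef_pos: [0.4908, -0.0467, 0.1235]
orientation: [[-0.368, -0.93, 0.004], [-0.93, 0.368, -0.001], [-0.0, -0.004, -1.0]]
wrist_force: [0.3, -0.2, -0.8]
finger_gap: 0.0001
```

Run:
```python
from h import *
st();d=snap('wrist','w14.png');st()
```

```text
t 11.0833 left -21.1 fwd -47.3 z 123.5 xang-left deg -180.16 tilt [ 0.004 -0.001 -1.   ] F(l,f,z) [-0.1  0.4 -0.8] gap 0.0001
t 11.1333 left -21.2 fwd -48.1 z 123.4 xang-left deg -180.17 tilt [ 0.003 -0.001 -1.   ] F(l,f,z) [ 0.5  0.1 -0.5] gap -0.0001
```

View pics/w14.png

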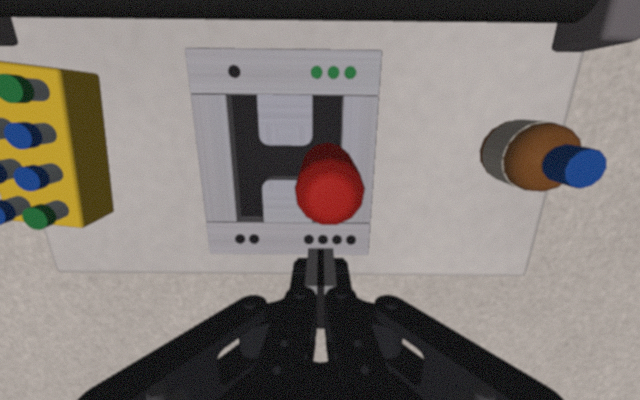

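The head is at column 329, so I shift 3 mm right and push forward.

step_arm(commands=[0.3,-0.5,0,0,0,-0.7,0,0,0,-0.7,0,0,0,-0.6,0,0,0,-0.6,0,0])

```text
clock: 11.55
eef_pos: [0.516, -0.0603, 0.1223]
orientation: [[-0.368, -0.93, -0.001], [-0.93, 0.368, 0.001], [-0.0, 0.001, -1.0]]
wrist_force: [-3.0, 1.0, 2.5]
finger_gap: 0.0001
```

Run:
```python
from h import *
st();d=snap('wrist','w15.png');st()
```

```text
t 11.55 left -24.5 fwd -18.8 z 122.3 xang-left deg -180.2 tilt [-0.001  0.001 -1.   ] F(l,f,z) [-0.2 -3.1  2.5] gap 0.0001
t 11.6 left -24.5 fwd -17.6 z 122.3 xang-left deg -180.2 tilt [ 0. -0. -1.] F(l,f,z) [ 0.6 -0.1  1.2] gap -0.0
```

View pics/w15.png

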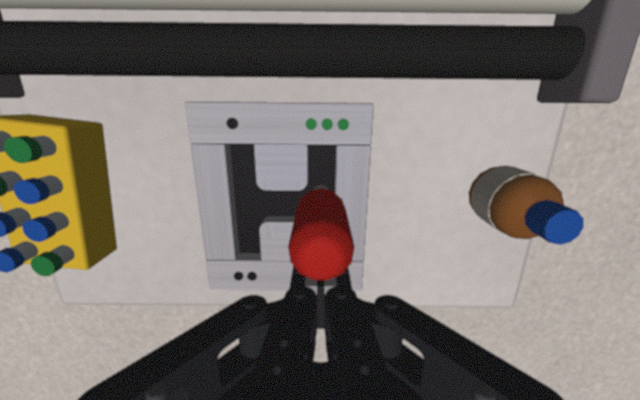

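The lever is centred on the fingers and moving forward into the right lane. I'll keep pushing, about 22 mm more.

step_arm(commands=[0,-0.5,0,0,0,-0.5,0,0,0,-0.5,0,0,0,-0.3,0,0,0,0,0,0])

```text
clock: 12.02
eef_pos: [0.5334, -0.0673, 0.1221]
orientation: [[-0.368, -0.93, 0.001], [-0.93, 0.368, -0.001], [0.0, -0.001, -1.0]]
wrist_force: [-1.7, -0.6, -0.6]
finger_gap: -0.0002
```

step_arm(commands=[0,-0.2,0,0,0,-0.1,0,0])

```text
clock: 12.18
eef_pos: [0.5353, -0.068, 0.1222]
orientation: [[-0.368, -0.93, -0.0], [-0.93, 0.368, 0.0], [0.0, 0.0, -1.0]]
wrist_force: [-2.7, 0.5, -0.4]
finger_gap: 0.0
```

Run:
```python
from h import *
st();d=snap('wrist','w16.png');st()
```

```text
t 12.1833 left -24.7 fwd 2.0 z 122.2 xang-left deg -180.21 tilt [-0.  0. -1.] F(l,f,z) [-0.5 -2.7 -0.4] gap 0.0
t 12.2333 left -24.7 fwd 2.1 z 122.2 xang-left deg -180.21 tilt [-0. -0. -1.] F(l,f,z) [-1.1 -2.3 -1.4] gap 0.0001
```

View pics/w16.png

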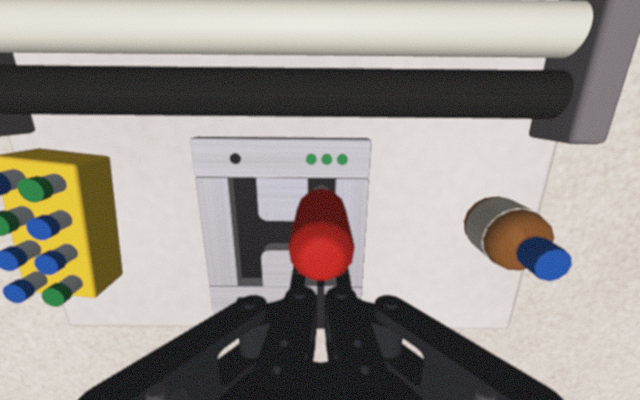

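Run:
```python
from h import *
d=np.load('pics/w16.png.npz')
g=cv2.cvtColor(d['img'],cv2.COLOR_RGB2GRAY);print(g[210:260,280].tolist())
lever(d,(281.5,235))
```

```text
[199, 197, 197, 197, 198, 195, 199, 197, 200, 191, 155, 97, 55, 42, 44, 48, 40, 50, 44, 46, 41, 46, 44, 45, 50, 44, 43, 44, 41, 54, 43, 46, 54, 70, 79, 81, 81, 78, 81, 99, 143, 177, 191, 191, 195, 196, 189, 191, 194, 190]
head [ 290  225   62   55 2617] [320.1490256  252.32441727] (np.float64(320.5), np.float64(248.5)) fwd 29.4 left -26.0 gate vs N [2.3 2.4]
```

About +29 mm forward. I'll push in 1 mm steps until the stop is felt.

step_arm(commands=[0,-0.1,0,0,0,-0.1,0,0,0,0,0,0])

```text
clock: 12.48
eef_pos: [0.5373, -0.0688, 0.1222]
orientation: [[-0.368, -0.93, -0.0], [-0.93, 0.368, -0.0], [0.0, 0.0, -1.0]]
wrist_force: [-1.9, -0.4, -1.9]
finger_gap: -0.0
```

step_arm(commands=[0,-0.1,0,0,0,0,0,0])

```text
clock: 12.65
eef_pos: [0.5383, -0.0691, 0.1222]
orientation: [[-0.368, -0.93, 0.0], [-0.93, 0.368, -0.0], [0.0, -0.0, -1.0]]
wrist_force: [-1.6, -0.8, -0.9]
finger_gap: -0.0002
```

step_arm(commands=[0,-0.1,0,0,0,0,0,0])

```text
clock: 12.82
eef_pos: [0.5392, -0.0695, 0.1222]
orientation: [[-0.368, -0.93, 0.0], [-0.93, 0.368, -0.0], [0.0, -0.0, -1.0]]
wrist_force: [-2.2, 0.1, -0.4]
finger_gap: -0.0002
```

Run:
```python
from h import *
st()
```

```text
t 12.8167 left -24.7 fwd 6.2 z 122.2 xang-left deg -180.21 tilt [ 0. -0. -1.] F(l,f,z) [-0.7 -2.1 -0.4] gap -0.0002
```

step_arm(commands=[0,-0.1,0,0,0,0,0,0])

```text
clock: 12.98
eef_pos: [0.5402, -0.0699, 0.1223]
orientation: [[-0.368, -0.93, 0.0], [-0.93, 0.368, -0.0], [-0.0, -0.0, -1.0]]
wrist_force: [-2.5, -0.5, -2.1]
finger_gap: 0.0001
```

step_arm(commands=[0,-0.1,0,0,0,0,0,0])

```text
clock: 13.15
eef_pos: [0.5405, -0.07, 0.1222]
orientation: [[-0.368, -0.93, -0.001], [-0.93, 0.368, 0.001], [-0.0, 0.001, -1.0]]
wrist_force: [-3.1, 1.6, 0.1]
finger_gap: 0.0001
```

Run:
```python
from h import *
st();d=snap('wrist','w17.png')
im=cv2.cvtColor(d['img'],cv2.COLOR_RGB2BGR);cv2.imwrite('pics/w17z.png',cv2.resize(im[130:310,180:390],None,fx=3.3,fy=3.3,interpolation=cv2.INTER_CUBIC))
```

```text
t 13.15 left -24.6 fwd 7.5 z 122.2 xang-left deg -180.21 tilt [-0.001  0.001 -1.   ] F(l,f,z) [ 0.4 -3.4  0.1] gap 0.0001
```

View pics/w17z.png

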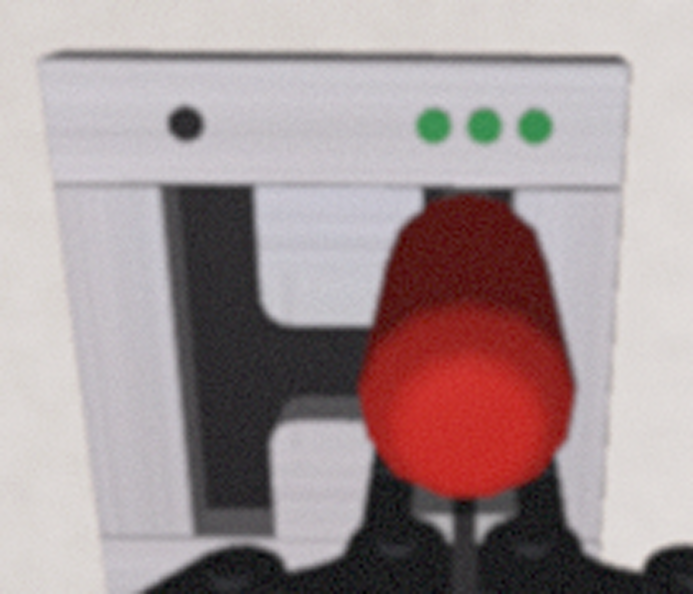

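The last step advanced only 0.3 mm, which suggests the stop. One more step to confirm.

step_arm(commands=[0,-0.1,0,0,0,0,0,0])

```text
clock: 13.37
eef_pos: [0.5407, -0.07, 0.1222]
orientation: [[-0.368, -0.93, -0.002], [-0.93, 0.368, 0.001], [-0.0, 0.003, -1.0]]
wrist_force: [-6.4, 1.9, 2.2]
finger_gap: 0.0004
```

step_arm(commands=[0,-0.2,0,0,0,0,0,0])

```text
clock: 13.53
eef_pos: [0.541, -0.0702, 0.1221]
orientation: [[-0.368, -0.93, -0.006], [-0.93, 0.368, 0.003], [-0.001, 0.006, -1.0]]
wrist_force: [-9.0, 2.6, 5.9]
finger_gap: 0.0
```

The force rises to 9 N with no travel, so the lever is home. Withdrawing straight back, then up.

step_arm(commands=[0,0.8,0,0,0,1.5,0,0,0,2,0,0,0,1,-2,0,0,0,-3,0])

```text
clock: 13.95
eef_pos: [0.4918, -0.0504, 0.1713]
orientation: [[-0.368, -0.93, -0.005], [-0.93, 0.368, 0.002], [0.0, 0.005, -1.0]]
wrist_force: [0.4, 0.9, -0.4]
finger_gap: -0.0002
```

step_arm(commands=[0,0,-3,0,0,0,-2,0,0,2,0,0,0,0,0,0,0,0,0,0])

```text
clock: 14.37
eef_pos: [0.4767, -0.0441, 0.2227]
orientation: [[-0.368, -0.93, 0.002], [-0.93, 0.368, 0.0], [-0.001, -0.002, -1.0]]
wrist_force: [0.4, -0.1, 0.3]
finger_gap: -0.0004
```

Run:
```python
from h import *
st();d=snap('wrist','w18.png');d3=snap('scene','s18.png');st()
im=cv2.cvtColor(d['img'],cv2.COLOR_RGB2BGR);h=np.hstack([im[:,100:540],cv2.resize(cv2.cvtColor(d3['img'],cv2.COLOR_RGB2BGR)[180:280,230:320],(360,400))]);cv2.imwrite('pics/f18.png',h)
```

```text
t 14.3667 left -23.8 fwd -61.4 z 222.7 xang-left deg -180.18 tilt [ 0.002  0.    -1.   ] F(l,f,z) [0.1 0.4 0.3] gap -0.0004
t 14.4667 left -24.1 fwd -60.9 z 222.1 xang-left deg -180.19 tilt [ 0.002 -0.    -1.   ] F(l,f,z) [ 0.2 -0.2  0.2] gap -0.0003
```

View pics/f18.png

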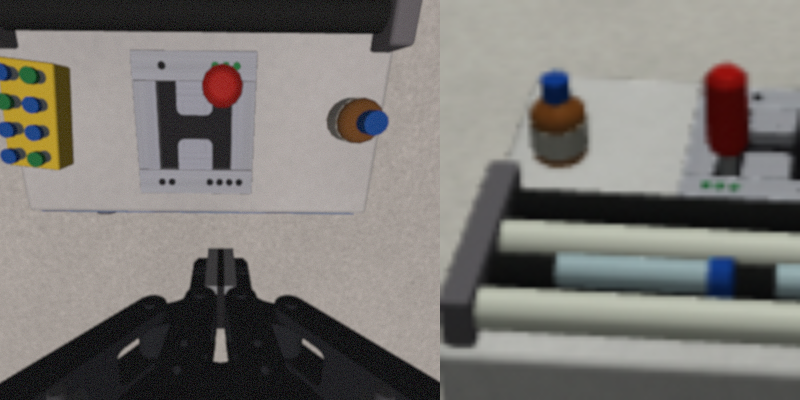

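Run:
```python
from h import *
d=np.load('pics/w18.png.npz');lever(d,(295.5,126.5))
d=snap('scene','s19.png');a=np.load('pics/scene0.png.npz')['img'].astype(int)
D=np.load('pics/scene0.png.npz')
df=cv2.absdiff(d['img'],D['img']).max(2);df[:150]=0
n,l,s,c=cv2.connectedComponentsWithStats((df>60).astype(np.uint8))
print([x.tolist() for x in s[1:] if x[4]>8])
st()
```

```text
head [309  71  27  29 578] [321.53460208  85.35813149] (np.float64(322.0), np.float64(86.0)) fwd 30.8 left -24.0 gate vs N [2.1 0.1]
[[296, 196, 11, 22, 162], [315, 196, 11, 18, 156]]
t 14.5167 left -24.3 fwd -60.9 z 222.0 xang-left deg -180.2 tilt [ 0.001 -0.001 -1.   ] F(l,f,z) [0.4 0.1 1.3] gap -0.0001
```

The lever measures about +31 mm forward and 24 mm right of the gate centre. In the scene image only the lever has changed. Handing in.

```bash
python3 -c "
from cell import order
print(order.close_job())"
```

```text
the job is handed in; nothing more can be done
None
```

The lever is home in the third slot and the job is handed in. With closed fingertips I pushed it back from slot 1 to the cross channel, across to the right-hand lane, then forward until it stopped. At the stop the force rose to about 9 N with almost no further travel.

**Last checks:**
- **Lever:** it measures about 31 mm forward and 24 mm right of the gate centre; the slot end is at 32 and 25 mm.
- **Bystanders:** comparing the scene image from before and after, only the lever had changed.
- **Hand:** it is raised and about 6 cm to the near side of the gate's centre, touching nothing, with the wrist force near zero (about 1 N of noise).
- **Time:** it took about 14.5 s.

**What disagreed:** the top and wrist cameras placed the gate's centre 3 to 4 mm apart. I used their mean, measured the lever against the gate within single images, and relied on the force for the final stop. Lift was not measured, but the pushes were level and the pictures showed no sign of it.

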